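Tip the standing bucking bar into its rest and push it home

ROBOT

A 7-joint arm with a two-finger parallel gripper is mounted at the origin on the work surface; the furniture and walls round the work are solid. World frame = base frame: x ahead of the robot, y to its left, z up, the work surface at z = 0. Lengths are in m, angles in rad, forces in N, time in s.
With the tool pointing down it reaches from about 0.4 to 0.85 m from the base axis. Payload 10.4 kg.
Tool frame: the origin (TCP) lies between the finger pads; the fingertips stand manip.finger_overhang ahead of it and the grasp point (between the pads) lies 11 mm behind it (manip.finger_overhang is the distance from the TCP to the fingertips, in m); x points along the fingers, z is the direction in which the jaws open and shut, and the axes are right-handed (so a half turn about x gives the same grasp; the last joint's range is limited). The gripper opens to 85 mm and grips with 20 to 120 N. Pads are 22 mm wide; open, the fingers measure 114 mm over their backs; the gripper's body (76 mm by 85 mm) begins 54 mm behind the grasp point. The pads swing forward as they close: fully open they stand 13 mm farther back than shut.
Start: joints at [-1.359, 0.332, -0.065, 1.46, 0.022, 1.35, -0.088], TCP at [0.145, 0.608, 0.239] pointing down, gripper open.
Joint ranges: [-2.6, 2.6], [-0.5, 2.12], [-1.47, 1.34], [0.16, 2.42], [-1.27, 4.41], [0.06, 2.06], [-2.6, 2.6]. Speed limits (rad/s): [2.22, 2.22, 2.79, 2.79, 3.14, 3.14, 3.14].

INTERFACE

Orientations are given as a unit quaternion [x, y, z, w].
In Python, from workcell import get_obs, camera, workorder, manip gives the robot as it stands. The module is installed in compiled form; this text tells all that it offers.
- The arm moves only by the tool play_rows, never from a script. Its argument "increments" is text: rows parted by semicolons, each of 4 numbers parted by spaces: the shift along the tool's x, y, z in m, then the turn about the tool's x in rad. A call has 1 to 20 rows; each row shifts and turns the pose as measured when the row begins, along the tool's axes as they then stand; what a row does not reach is not made up. A row lasts 1/10 s, in which the tool goes at most 50 mm and 8.59 degrees, less where a joint would pass 70% of its speed; a pose out of reach is approached as far as the arm can. A call is refused whole if a number of a shift passes 0.05 or a number of a turn 0.15, either way. A call with a gripper value outside its range is refused whole. "hand" is the gripper command: -1 is fully open, 1 is shut, values between are in proportion, set as the call begins (left out, the last holds). The fingers move at their own pace and stop on an object; "squeeze" is the grip in N (left out, the last holds). Time passes only in rows, so rows that do not move let the fingers close. It gives the time, the measured TCP pose, the force and the opening at its end, in the units of the state.
- get_obs(): the state, without advancing time (a new reading comes with each control period).
- camera(name): name is "scene" or "top" or "wrist"; returns a dict with "img" (400x640x3 uint8, blue, green, red), "fov_y" (degrees; the focal length in pixels is half the picture's height over the tangent of half this angle, whatever the lens; pixels are square), "cx", "cy" (the principal point, pixels), "R" (3x3) and "t" (3): a world point X has camera coordinates R X + t; the wrist camera has in their place "tool_from_camera" (4x4, takes a point from camera to tool coordinates, whose origin is the TCP and whose axes are the tool frame's). Camera axes: x right, y down, z forward; pixel columns grow to the right and rows downward; lengths in m; the calibration is good to about 2 mm. A picture is of the moment at which its call begins: read the wrist's pose just before it. There is no depth.
- workorder.hand_in(): hands the job in, once; it reports no verdict.
The state is a dict: "clock": time; "joint_pos": joint angles; "joint_velocities": joint speeds; "tau": joint torques, N m; "position": TCP position; "ee_rot": TCP orientation; "ft_force": force on the tool from outside, world axes, zero at the start; "torque": the same for the moment, N m; "grip_width": opening from 0.0 (shut) to 1.0 (fully open).
Only numpy, scipy, OpenCV 4.12 (cv2) and the standard library are available. Lean on these libraries where they do the work, as an engineer would, in place of code of your own. Each camera call takes 0.05 s, during which the arm holds its last target.

TASK

The steel bucking bar has been left standing on its end in the open mouth of its blue rest. Push it over with your fingertips so that it lies down lengthwise between the rails, then push it along until its end is up against the yellow stop. Do not grip the bar or pick it up, and leave everything else on the bench where it is.

Things in the scene. Friction and masses are not known exactly. Their poses are not given: they have to be found in the camera images.
- bar_rest: Low blue rest, fixed to the bench; place and yaw vary. Origin: centre of its underside, on the bench; x points along the channel from the open mouth to the yellow stop, z up. Base 210 x 90 x 3 mm, rubber floor with top at z = 5 mm. Side rails: inner faces at y = -29 and 29 mm, from x = -34 to 94 mm, tops at z = 17 mm; nothing across the mouth.
- stop_face (a point): Middle of the face of the yellow end stop against which the bar must come, at x = 90, y = 0, z = 19 mm of the rest. The stop is 70 mm wide and its top is 27 mm above the bench.
- bar: Loose grey steel bar, 100 x 36 x 28 mm, 0.5 to 0.95 kg, upright at the start on its full end, narrow end up, top 105 mm above the bench, its centre at x = -65 (+-8), y = 0 (+-4) mm of the rest, turned up to 0.08 rad. Origin: middle of the 36 x 100 mm face towards the stop, which comes to lie on the rubber. y: its length (down at the start); x: width; z: 28 mm thickness (away from the stop).
- bar_mid (a point): Centre of the bar's volume. Lying, it is about 19 mm above the bench and the bar's top face 33 mm.
- bar_top (a point): Centre of the bar's narrow end, up at the start, leading once it lies. The last 40 mm taper on one side (+x of the bar) from 36 to 22 mm, so it lies 7 mm off the bar's middle line. Pushed near the top in the rest's x direction, the bar overbalances once its top has moved some 30 mm, falls by itself and lies with this end 25 to 55 mm short of the stop.
- bar_foot (a point): Centre of the bar's full (36 mm wide) end that stands on the rubber at the start; the rear end once it lies, where it can be pushed along with a few newtons.
- marker: Black marker pen, 132 mm long, 16 mm thick, lying beside the rest on its -y side. Leave alone.
- pin: Black spring pin, 57 mm long, 10 mm thick, lying beside the rest on its +y side. Leave alone.
- brass_pin: Brass-coloured spring pin, 57 mm long, 10 mm thick, lying beside the rest on its +y side. Leave alone.
- punch: Grey centre punch, 108 mm long, 10 mm thick, lying crosswise beyond the stop. Leave alone.
- caliper: Digital caliper, 230 mm long, at the right. Leave alone.
Mind the look-alikes: they are no part of the job. There is more than one size of the bar; the one meant has the size given above.

How it is judged:
By the outcome, as a careful person would: the job done as asked, in the order asked, and still so for the second after the job is handed in, with the robot touching nothing.
It also fails if it takes over 42 s, if anything falls off the work surface, if the arm or the gripper's body presses on something with over 40 N, if the wrist force passes 120 N, or if a joint passes its speed limit or range.

## Working session

There is one attempt and no reset: what is moved stays moved. The work goes in short steps, Python scripts to look and compute and a tool call to move; the robot and the scene stay as the last step left them, time stands still between calls to the robot, and variables do not carry over. Pictures are saved under pics/ and viewed, and the job is handed in when it is done.

Besides the shell and the picture viewer there is one more tool, called after "Call:" as name(argument=value, ...), one argument or row to a line, values as JSON. play_rows: Moves the arm, as the interface text tells. Its arguments: {"type":"object","properties":{"increments":{"type":"string"},"hand":{"type":"number"},"squeeze":{"type":"number"}},"required":["increments"]}

```bash
mkdir -p pics; cat > h.py <<'E'
import numpy as np, cv2
from workcell import get_obs, camera, workorder, manip
def snap(n,f):
    o=get_obs(); c=camera(n); cv2.imwrite('pics/'+f,c['img'])
    if 'R' in c: np.savez('pics/'+n+'.npz',**{k:np.array(v) for k,v in c.items() if k!='img'})
    return o,c
def ray(c,u,v):
    f=200/np.tan(np.radians(float(c['fov_y']))/2)
    d=np.array([(u-float(c['cx']))/f,(v-float(c['cy']))/f,1])
    R=np.array(c['R']);t=np.array(c['t']); return -R.T@t, R.T@d
def atz(c,u,v,z):
    o,d=ray(c,u,v); return o+d*(z-o[2])/d[2]
def proj(c,X):
    f=200/np.tan(np.radians(float(c['fov_y']))/2)
    p=np.array(c['R'])@np.array(X)+np.array(c['t']); return p[0]/p[2]*f+float(c['cx']),p[1]/p[2]*f+float(c['cy'])
E
python3 - <<'E'
from h import *
for n in('scene','top'):
    o,c=snap(n,n+'0.png'); print(n,c['fov_y'],c['cx'],c['cy'],-np.array(c['R']).T@np.array(c['t']))
o=get_obs()
print(o, manip.finger_overhang)
E
```

```text
scene 54.273626474142965 319.84172729803555 194.0408259651363 [0.24591448 0.57453245 0.50708035]
top 50.68553249541496 322.77656439036554 202.60972164175257 [ 0.45347783 -0.12376598  1.01847118]
{'clock': 0.1, 'joint_pos': array([-1.3585886 ,  0.33279748, -0.06469896,  1.46084527,  0.02159017,
        1.34990551, -0.0885113 ]), 'joint_velocities': array([ 0.00010418, -0.00193003, -0.00059321, -0.00078038, -0.00152629,
       -0.00188762,  0.00019151]), 'tau': array([ 9.09694172e-04, -6.26745343e+01,  4.85905528e-02, -3.92433071e+01,
        1.62785954e-02,  6.85747204e-03, -4.28335375e-05]), 'position': array([0.14533482, 0.60753555, 0.23860823]), 'ee_rot': array([-0.4382812 ,  0.55546329,  0.43770287,  0.55478493]), 'ft_force': array([ 0.89425369,  0.18857933, -0.44402237]), 'torque': array([-0.03012622, -0.03389282,  0.01206325]), 'grip_width': 0.9982006545475556} 0.008
```

View pics/scene0.png

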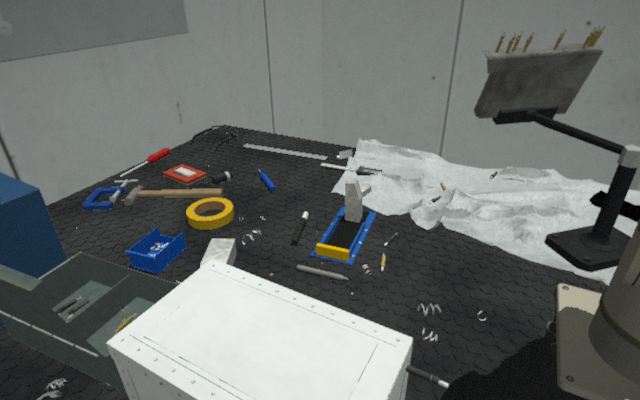

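View pics/top0.png

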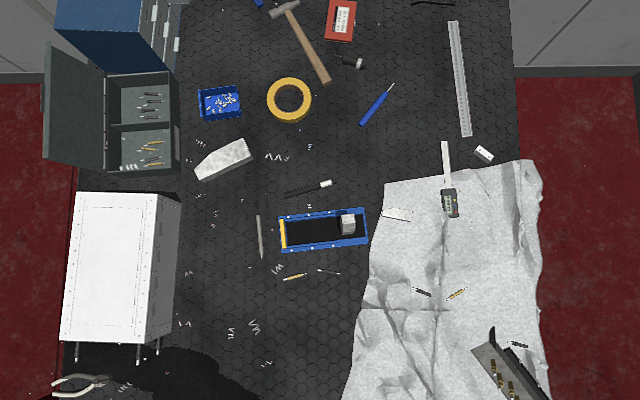

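```bash
python3 - <<'E'
from h import *
a=cv2.imread('pics/top0.png')[170:300,240:420]; cv2.imwrite('pics/tc.png',cv2.resize(a,None,fx=4.4,fy=4.4,interpolation=2))
a=cv2.imread('pics/scene0.png')[165:285,280:420]; cv2.imwrite('pics/sc.png',cv2.resize(a,None,fx=5,fy=5,interpolation=2))
E
```

```text
(no output)
```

View pics/tc.png

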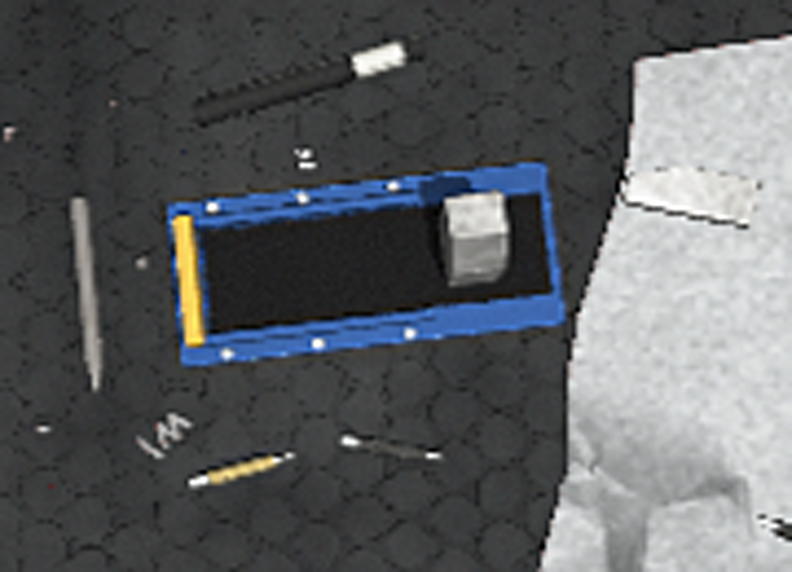

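View pics/sc.png

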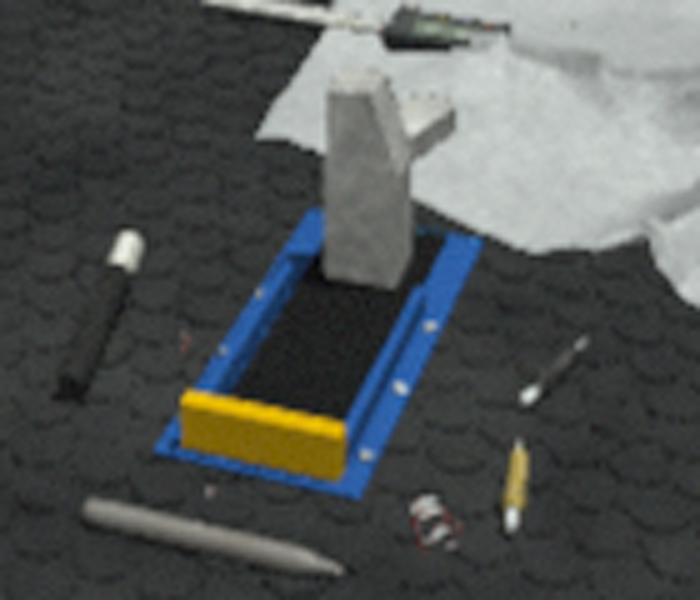

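```bash
cat > m.py <<'E'
from h import *
from scipy.optimize import least_squares
C={n:np.load('pics/'+n+'.npz') for n in('top','scene')}
P={'top':[(168,206),(548,163),(564,322),(185,364)],'scene':[(155,453),(315,207),(483,237),(362,497)]}
S={'top':(4.4,240,170),'scene':(5,280,165)}
L=[(105,-45,3),(-105,-45,3),(-105,45,3),(105,45,3)]
def px(n,p): s,a,b=S[n]; return (p[0]+.5)/s+a-.5,(p[1]+.5)/s+b-.5
for n in C:
    print(n); W=np.array([atz(C[n],*px(n,p),.003) for p in P[n]]); print(W.round(4)); print([np.linalg.norm(W[i]-W[i-1]).round(4) for i in range(4)])
def w(q,l):
    c,s=np.cos(q[2]),np.sin(q[2]); l=np.array(l)/1e3; return np.array([q[0]+c*l[0]-s*l[1],q[1]+s*l[0]+c*l[1],l[2]])
for ns in(['top'],['scene'],['top','scene']):
    fu=lambda q:np.concatenate([np.array(proj(C[n],w(q,l)))-px(n,p) for n in ns for l,p in zip(L,P[n])])
    r=least_squares(fu,[.37,-.13,1.5]); print(ns,r.x.round(4),abs(r.fun).max().round(2))
q=r.x
def loc(X):
    c,s=np.cos(q[2]),np.sin(q[2]); d=X[:2]-q[:2]; return np.array([c*d[0]+s*d[1],-s*d[0]+c*d[1]])*1e3
if __name__=='__main__':
    for p in [(445,198),(500,191),(506,235),(452,238)]:
        X=atz(C['top'],*px('top',p),.105); print('topface',X.round(4),loc(X).round(1))
    for p in [(330,86),(375,90),(390,72),(345,66)]:
        X=atz(C['scene'],*px('scene',p),.105); print('scene topface',X.round(4),loc(X).round(1))
    for p in [(324,276),(405,290)]:
        X=atz(C['scene'],*px('scene',p),.005); print('scene foot',X.round(4),loc(X).round(1))
E
python3 m.py
```

```text
top
[[ 0.5666  0.004   0.003 ]
 [ 0.5893 -0.2054  0.003 ]
 [ 0.502  -0.2125  0.003 ]
 [ 0.4802 -0.0063  0.003 ]]
[np.float64(0.0871), np.float64(0.2106), np.float64(0.0876), np.float64(0.2074)]
scene
[[ 0.5665  0.0081  0.003 ]
 [ 0.5892 -0.2042  0.003 ]
 [ 0.503  -0.2138  0.003 ]
 [ 0.478  -0.0036  0.003 ]]
[np.float64(0.0893), np.float64(0.2135), np.float64(0.0867), np.float64(0.2117)]
['top'] [ 0.5346 -0.105   1.6764] 0.71
['scene'] [ 0.5341 -0.103   1.6814] 0.77
['top', 'scene'] [ 0.5345 -0.1044  1.6788] 1.05
topface [ 0.5585 -0.146   0.105 ] [-44.  -19.3]
topface [ 0.5618 -0.1732  0.105 ] [-71.4 -19.7]
topface [ 0.54   -0.1759  0.105 ] [-71.6   2.3]
topface [ 0.5386 -0.1493  0.105 ] [-45.1   0.7]
scene topface [ 0.5576 -0.1473  0.105 ] [-45.1 -18.4]
scene topface [ 0.5378 -0.1524  0.105 ] [-48.    1.9]
scene topface [ 0.5386 -0.1719  0.105 ] [-67.6   3.2]
scene topface [ 0.5596 -0.1687  0.105 ] [-66.6 -18. ]
scene foot [ 0.5575 -0.1444  0.005 ] [-42.2 -18.6]
scene foot [ 0.5185 -0.1499  0.005 ] [-43.5  20.8]
```

```bash
python3 - <<'E'
from m import *
from scipy.spatial.transform import Rotation as Ro
o,c=snap('wrist','w0.png'); print(Ro.from_quat(o['ee_rot']).as_matrix().round(3)); print(np.array(c['tool_from_camera']).round(3),c['fov_y'])
def tri(a,b):
    o1,d1=ray(C['top'],*a);o2,d2=ray(C['scene'],*b)
    d1/=np.linalg.norm(d1);d2/=np.linalg.norm(d2)
    A=np.stack([d1,-d2],1); s,*_=np.linalg.lstsq(A,o2-o1,rcond=None); p,r=o1+s[0]*d1,o2+s[1]*d2; return ((p+r)/2).round(3),np.linalg.norm(p-r).round(3)
for a,b in [((165,195),(225,262)),((150,343),(411,337)),((75,192),(108,343))]: print(tri(a,b))
for p in [(180,192),(158,347)]: print(atz(C['top'],*p,0).round(3))
for p in [(470,345),(515,395),(490,330)]: print('stand',[atz(C['top'],*p,z).round(3) for z in (0.1,.3)])
E
```

```text
top
[[ 0.5666  0.004   0.003 ]
 [ 0.5893 -0.2054  0.003 ]
 [ 0.502  -0.2125  0.003 ]
 [ 0.4802 -0.0063  0.003 ]]
[np.float64(0.0871), np.float64(0.2106), np.float64(0.0876), np.float64(0.2074)]
scene
[[ 0.5665  0.0081  0.003 ]
 [ 0.5892 -0.2042  0.003 ]
 [ 0.503  -0.2138  0.003 ]
 [ 0.478  -0.0036  0.003 ]]
[np.float64(0.0893), np.float64(0.2135), np.float64(0.0867), np.float64(0.2117)]
['top'] [ 0.5346 -0.105   1.6764] 0.71
['scene'] [ 0.5341 -0.103   1.6814] 0.77
['top', 'scene'] [ 0.5345 -0.1044  1.6788] 1.05
[[-0.    -0.973  0.233]
 [-0.001  0.233  0.973]
 [-1.    -0.    -0.001]]
[[ 0.    -0.322  0.947 -0.134]
 [ 0.001 -0.947 -0.322  0.083]
 [ 1.     0.001 -0.     0.   ]
 [ 0.     0.     0.     1.   ]] 71.93575437595287
(array([0.596, 0.227, 0.134]), np.float64(0.008))
(array([0.298, 0.244, 0.139]), np.float64(0.006))
(array([0.604, 0.415, 0.149]), np.float64(0.001))
[0.629 0.246 0.   ]
[0.261 0.282 0.   ]
stand [array([ 0.284, -0.413,  0.1  ]), array([ 0.321, -0.35 ,  0.3  ])]
stand [array([ 0.186, -0.499,  0.1  ]), array([ 0.244, -0.417,  0.3  ])]
stand [array([ 0.314, -0.456,  0.1  ]), array([ 0.345, -0.383,  0.3  ])]
```

View pics/w0.png

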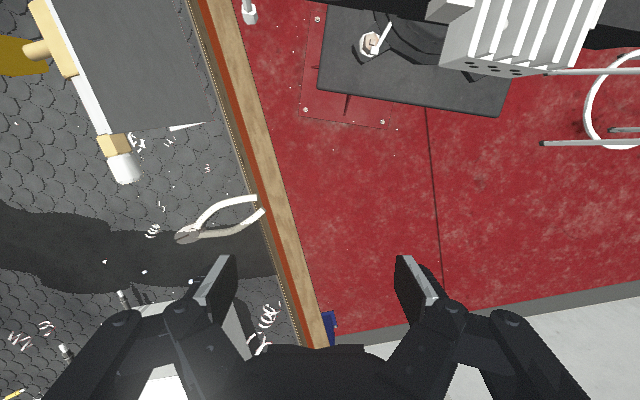

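```bash
cat > plan.py <<'E'
import sys
from m import *
def wl(x,y): return w(q,(x,y,0))[:2]
def rest2w(x,y,z): return np.r_[wl(x,y),z]
if __name__=='__main__':
    tgt=rest2w(-125,-2,.24); print('tgt',tgt)
    pts=[np.array([.145,.608,.239]),np.array([.42,.36,.25]),np.array([.54,.0,.25]),tgt]
    pos=[pts[0]]
    for a,b in zip(pts,pts[1:]):
        n=int(np.ceil(np.linalg.norm(b-a)/.045)); pos+= [a+(b-a)*k/n for k in range(1,n+1)]
    a=1.336
    for i in range(len(pos)-1):
        d=pos[i+1]-pos[i]; y=np.array([-np.sin(a),np.cos(a)]);z=np.array([np.cos(a),np.sin(a)])
        t=min(.12,a-.108); print(i,f"{-d[2]:.3f} {d[:2]@y:.3f} {d[:2]@z:.3f} {t:.3f}"); a-=t
E
python3 plan.py | tail -26
```

```text
['top', 'scene'] [ 0.5345 -0.1044  1.6788] 1.05
tgt [ 0.54997254 -0.22846637  0.24      ]
0 -0.001 -0.036 -0.020 0.120
1 -0.001 -0.038 -0.015 0.120
2 -0.001 -0.040 -0.011 0.120
3 -0.001 -0.041 -0.006 0.120
4 -0.001 -0.041 -0.001 0.120
5 -0.001 -0.041 0.004 0.120
6 -0.001 -0.040 0.009 0.120
7 -0.001 -0.039 0.014 0.120
8 -0.001 -0.037 0.018 0.120
9 -0.000 -0.042 0.003 0.120
10 -0.000 -0.041 0.008 0.028
11 -0.000 -0.041 0.009 0.000
12 -0.000 -0.041 0.009 0.000
13 -0.000 -0.041 0.009 0.000
14 -0.000 -0.041 0.009 0.000
15 -0.000 -0.041 0.009 0.000
16 -0.000 -0.041 0.009 0.000
17 -0.000 -0.041 0.009 0.000
18 0.002 -0.038 -0.002 0.000
19 0.002 -0.038 -0.002 0.000
20 0.002 -0.038 -0.002 0.000
21 0.002 -0.038 -0.002 0.000
22 0.002 -0.038 -0.002 0.000
23 0.002 -0.038 -0.002 0.000
```

Call:
play_rows(
  increments="-0.002 -0.036 -0.020 0.12; -0.002 -0.038 -0.015 0.12; -0.002 -0.040 -0.011 0.12; -0.001 -0.041 -0.006 0.12; -0.001 -0.041 -0.001 0.12; -0.001 -0.041 0.004 0.12; -0.001 -0.040 0.009 0.12; -0.001 -0.039 0.014 0.12; -0.001 -0.037 0.018 0.12; 0 -0.042 0.003 0.12",
  hand=1,
  squeeze=20,
)

```text
clock: 1.15
position: [0.4334, 0.3071, 0.2474]
ee_rot: [-0.037, 0.708, 0.035, 0.704]
ft_force: [-0.7, 0.3, -0.1]
grip_width: 0.002
```

```bash
cat > go.py <<'E'
import sys
from plan import *
from scipy.spatial.transform import Rotation as Ro
o=get_obs(); M=Ro.from_quat(o['ee_rot']).as_matrix(); yaw=np.arctan2(M[1,2],M[0,2])
p=o['position']; print('t',round(float(o['clock']),2),'pos',p.round(4),'rest-local',loc(p).round(1),'z',p[2].round(4),'yaw',yaw.round(3),'turn to .108:',round(yaw-(q[2]-np.pi/2),3),'F',o['ft_force'].round(1))
if len(sys.argv)>3:
    x,y,z=map(float,sys.argv[1:4]); d=rest2w(x,y,z/1e3)-p; print('shift tool',(M.T@d).round(4))
E
python3 go.py -125 -2 240 | tail -2
```

```text
t 1.15 pos [0.4334 0.3071 0.2474] rest-local [420.   56.2] z 0.2474 yaw 0.102 turn to .108: -0.006 F [-0.7  0.3 -0.1]
shift tool [ 0.0087 -0.5446  0.0617]
```

Call:
play_rows(
  increments="0 -0.039 0.006 -0.006; 0 -0.039 0.006 0; 0 -0.039 0.006 0; 0 -0.039 0.006 0; 0 -0.039 0.006 0; 0 -0.039 0.006 0; 0 -0.039 0.004 0; 0 -0.039 0.004 0; 0 -0.039 0.004 0; 0 -0.039 0.004 0; 0 -0.039 0.004 0; 0 -0.039 0.004 0; 0 -0.039 0.002 0; 0 -0.03 0.001 0; 0 0 0 0; 0 0 0 0",
)

```text
clock: 2.75
position: [0.5505, -0.2498, 0.2466]
ee_rot: [-0.036, 0.709, 0.032, 0.704]
ft_force: [0.4, 0.7, 0.2]
grip_width: 0.002
```

```bash
python3 - <<'E'
from h import *
snap('wrist','w1.png')
E
python3 go.py -120 -2 95 | tail -2
```

```text
t 2.8 pos [ 0.5503 -0.2498  0.2467] rest-local [-146.3    0. ] z 0.2467 yaw 0.096 turn to .108: -0.012 F [-0.4 -0.3 -0.6]
shift tool [0.1515 0.027  0.0029]
```

View pics/w1.png

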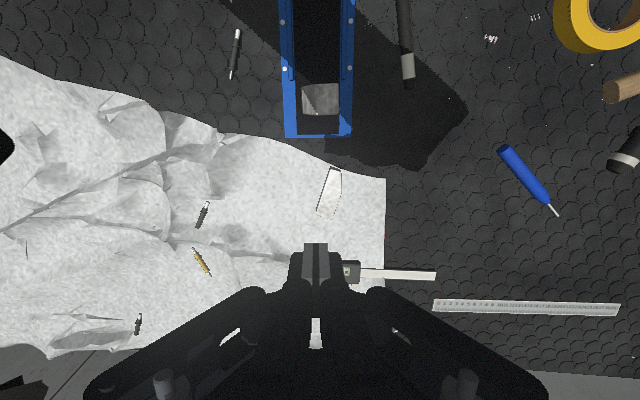

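```bash
python3 - <<'E'
from h import *
a=cv2.imread('pics/w1.png')[20:150,260:380]; cv2.imwrite('pics/w1c.png',cv2.resize(a,None,fx=4.5,fy=4.5,interpolation=2))
E
```

```text
(no output)
```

View pics/w1c.png

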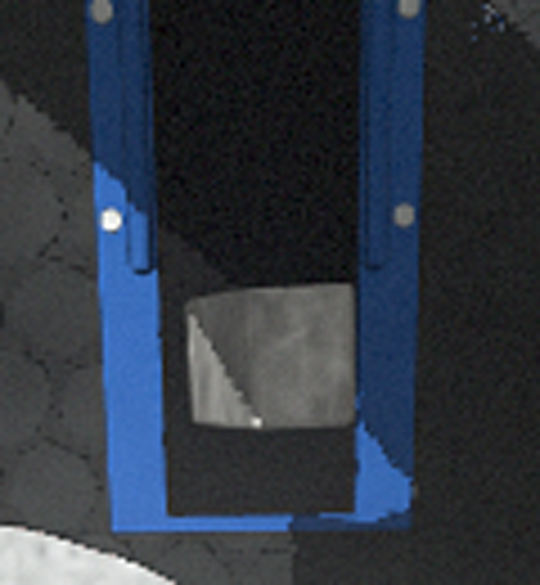

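```bash
python3 - <<'E' | tail -8
from plan import *
from scipy.spatial.transform import Rotation as Ro
o=get_obs();c=camera('wrist');T=np.array(c['tool_from_camera']);M=Ro.from_quat(o['ee_rot']).as_matrix()
f=200/np.tan(np.radians(c['fov_y'])/2)
def at(p,z):
    u,v=(p[0]+.5)/4.5+259.5,(p[1]+.5)/4.5+19.5
    d=M@(T[:3,:3]@np.array([(u-c['cx'])/f,(v-c['cy'])/f,1])); s=o['position']+M@T[:3,3]
    return loc(s+d*(z-s[2])/d[2]).round(1)
for n,p,z in [('top -y front',(354,285),.105),('top -y back',(355,423),.105),('top +y back',(257,426),.105),('top front +y',(250,288),.105),('base corner +y',(112,530),.003),('base corner -y',(411,520),.003),('floor',(168,515),.005),('floor',(355,511),.005)]: print(n,at(p,z))
E
```

```text
top -y front [-43.1 -21.4]
top -y back [-70.  -22.1]
top +y back [-70.4  -1.3]
top front +y [-43.4  -0.1]
base corner +y [-102.6   42.7]
base corner -y [-100.6  -46.5]
floor [-98.2  25.6]
floor [-97.6 -29.6]
```

Call:
play_rows(
  increments="0.035 0.006 0.001 -0.012; 0.035 0.006 0.001 0; 0.035 0.006 0 0; 0.03 0.006 0 0; 0.016 0.004 0 0; 0 0 0 0; 0 0 0 0",
)

```text
clock: 3.55
position: [0.5517, -0.2097, 0.0928]
ee_rot: [-0.044, 0.706, 0.044, 0.705]
ft_force: [0.4, -0.5, 0.5]
grip_width: -0.002
```

```bash
python3 go.py -85 -2 95 | tail -2
```

```text
t 3.55 pos [ 0.5517 -0.2097  0.0928] rest-local [-106.5   -5.7] z 0.0928 yaw 0.124 turn to .108: 0.016 F [ 0.4 -0.5  0.5]
shift tool [-0.0022  0.0216 -0.0034]
```

Call:
play_rows(
  increments="-0.001 0.006 -0.003 0.012; -0.001 0.006 -0.001 0; 0 0.004 0 0; 0 0 0 0; 0 0 0 0",
)

```text
clock: 4.05
position: [0.5477, -0.1926, 0.0992]
ee_rot: [-0.04, 0.704, 0.04, 0.708]
ft_force: [-0.6, 0.3, -0.8]
grip_width: -0.001
```

```bash
python3 go.py -85 -2 95 | tail -2
```

```text
t 4.05 pos [ 0.5477 -0.1926  0.0992] rest-local [-89.1  -3.6] z 0.0992 yaw 0.112 turn to .108: 0.004 F [-0.6  0.3 -0.8]
shift tool [ 0.0042  0.0041 -0.0016]
```

Call:
play_rows(
  increments="0.005 0.004 -0.001 0; 0.001 0.004 0 0; 0 0.004 0 0; 0 0.004 0 0; 0 0 0 0",
)

```text
clock: 4.55
position: [0.5447, -0.1764, 0.0927]
ee_rot: [-0.04, 0.704, 0.039, 0.708]
ft_force: [0.7, -0.4, -0.7]
grip_width: -0.0
```

```bash
python3 go.py -85 -2 95 | tail -2;python3 -c "
from h import *
snap('wrist','w2.png')"
```

```text
t 4.55 pos [ 0.5447 -0.1764  0.0927] rest-local [-72.7  -2.3] z 0.0927 yaw 0.111 turn to .108: 0.003 F [ 0.7 -0.4 -0.7]
shift tool [-0.0023 -0.0123 -0.0004]
```

View pics/w2.png

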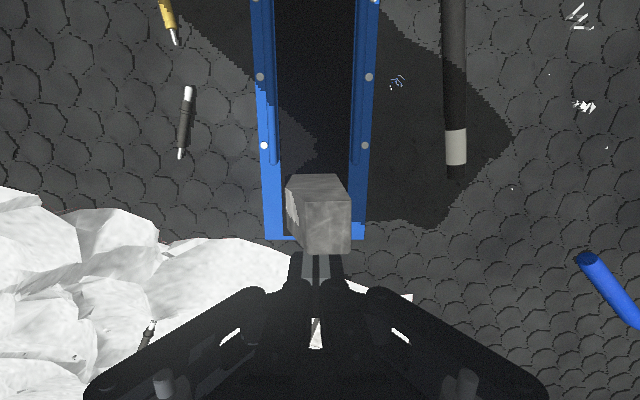

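Call:
play_rows(
  increments="0 0.004 0 0; 0 0.004 0 0; 0 0.004 0 0; 0 0.004 0 0",
)

```text
clock: 5.0
position: [0.5427, -0.1603, 0.0928]
ee_rot: [-0.039, 0.704, 0.038, 0.708]
ft_force: [0.8, 0.4, -1.1]
grip_width: -0.002
```

```bash
python3 go.py -85 -2 95 | tail -2;python3 -c "
from h import *
snap('wrist','w3.png')"
```

```text
t 5.0 pos [ 0.5427 -0.1603  0.0928] rest-local [-56.4  -2.2] z 0.0928 yaw 0.11 turn to .108: 0.002 F [ 0.8  0.4 -1.1]
shift tool [-0.0021 -0.0286 -0.0002]
```

View pics/w3.png

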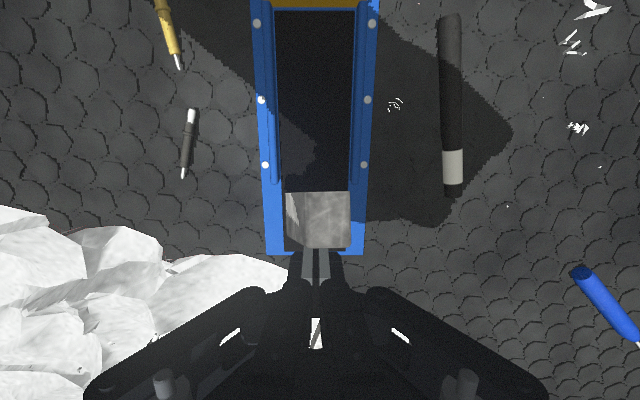

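Call:
play_rows(
  increments="0 0.004 0 0; 0 0.004 0 0; 0 0.004 0 0",
)

```text
clock: 5.35
position: [0.5413, -0.1466, 0.0927]
ee_rot: [-0.04, 0.704, 0.039, 0.708]
ft_force: [0.6, 0.8, -0.4]
grip_width: -0.0
```

```bash
python3 go.py -85 -2 95 | tail -2;python3 -c "
from h import *
snap('wrist','w4.png')"
```

```text
t 5.35 pos [ 0.5413 -0.1466  0.0927] rest-local [-42.6  -2.2] z 0.0927 yaw 0.111 turn to .108: 0.003 F [ 0.6  0.8 -0.4]
shift tool [-0.0022 -0.0424 -0.0003]
```

View pics/w4.png

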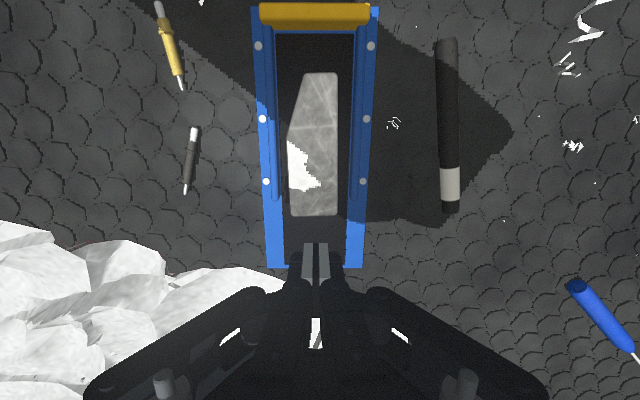

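Call:
play_rows(
  increments="0 -0.012 0 0; 0 -0.014 0 0; 0 -0.012 0 0; 0.01 -0.002 0 0; 0.015 0 0 0; 0.015 0 0 0; 0.014 0 0 0; 0.008 0 0 0; 0 0 0 0; 0 0 0 0",
)

```text
clock: 6.4
position: [0.5448, -0.1896, 0.0229]
ee_rot: [-0.039, 0.706, 0.039, 0.706]
ft_force: [0.7, -0.7, 0.4]
grip_width: -0.0
```

```bash
python3 go.py -60 -2 27 | tail -2;python3 -c "
from h import *
snap('wrist','w5.png')"
```

```text
t 6.4 pos [ 0.5448 -0.1896  0.0229] rest-local [-85.8  -1.1] z 0.0229 yaw 0.11 turn to .108: 0.002 F [ 0.7 -0.7  0.4]
shift tool [-0.0041  0.0258  0.001 ]
```

View pics/w5.png

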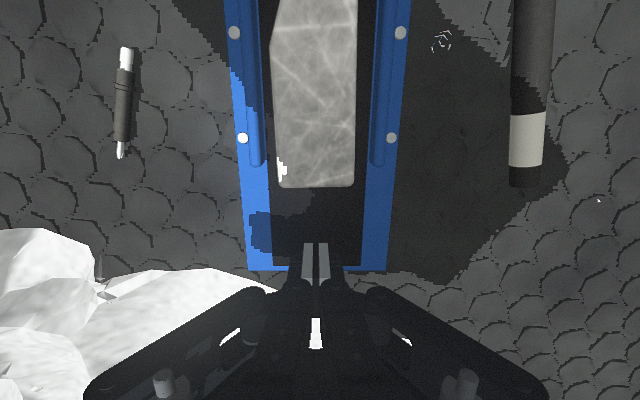

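Call:
play_rows(
  increments="-0.004 0.006 0 0; 0 0.007 0 0; 0 0.007 0 0; 0 0.006 0 0; 0 0.005 0 0; 0 0.005 0 0; 0 0.005 0 0; 0 0.005 0 0; 0 0.005 0 0",
)

```text
clock: 7.35
position: [0.54, -0.1362, 0.0295]
ee_rot: [-0.04, 0.704, 0.038, 0.708]
ft_force: [-1.1, -3.7, -0.5]
grip_width: -0.003
```

```bash
python3 go.py -25 -2 27 | tail -2;python3 -c "
from h import *
snap('wrist','w6.png')"
```

```text
t 7.35 pos [ 0.54   -0.1362  0.0295] rest-local [-32.2  -2. ] z 0.0295 yaw 0.11 turn to .108: 0.002 F [-1.1 -3.7 -0.5]
shift tool [0.0025 0.0072 0.    ]
```

View pics/w6.png

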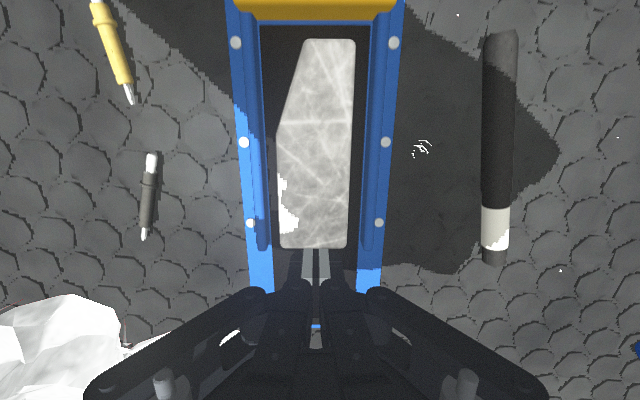

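Call:
play_rows(
  increments="0.001 0.004 0 0; 0 0.004 0 0; 0 0.003 0 0",
)

```text
clock: 7.7
position: [0.5392, -0.1257, 0.0291]
ee_rot: [-0.04, 0.704, 0.037, 0.709]
ft_force: [-0.4, -2.9, -0.6]
grip_width: 0.002
```

```bash
python3 go.py -25 -2 27 | tail -2;python3 -c "
from h import *
snap('wrist','w7.png')"
```

```text
t 7.7 pos [ 0.5392 -0.1257  0.0291] rest-local [-21.7  -2.4] z 0.0291 yaw 0.109 turn to .108: 0.001 F [-0.4 -2.9 -0.6]
shift tool [ 0.0021 -0.0033 -0.0004]
```

View pics/w7.png

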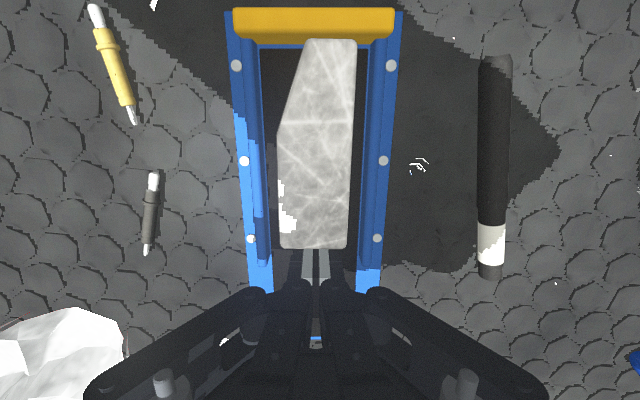

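Call:
play_rows(
  increments="0 0.003 0 0; 0 0.003 0 0",
)

```text
clock: 7.95
position: [0.5387, -0.1226, 0.0294]
ee_rot: [-0.041, 0.703, 0.035, 0.709]
ft_force: [-0.5, -19.8, 0.5]
grip_width: 0.002
```

```bash
python3 go.py -25 -2 27 | tail -2
```

```text
t 7.95 pos [ 0.5387 -0.1226  0.0294] rest-local [-18.5  -2.2] z 0.0294 yaw 0.107 turn to .108: -0.001 F [ -0.5 -19.8   0.5]
shift tool [ 0.0025 -0.0065 -0.0002]
```

Call:
play_rows(
  increments="0 -0.003 0 0; 0 -0.006 0 0; 0 -0.012 0 0; 0 -0.015 0 0; 0 -0.012 0 0; -0.02 0 0 0; -0.035 -0.005 0 0; -0.04 -0.02 0 0; -0.04 -0.03 0 0; -0.03 -0.03 0 0; 0 0 0 0; 0 0 0 0",
)

```text
clock: 9.15
position: [0.5511, -0.2605, 0.2002]
ee_rot: [-0.04, 0.705, 0.037, 0.707]
ft_force: [0.1, 0.3, -1.2]
grip_width: 0.004
```

```bash
python3 go.py | tail -1;python3 -c "
from h import *
for n in('wrist','top','scene'): snap(n,n+'8.png')
a=cv2.imread('pics/top8.png')[170:300,240:420]; b=cv2.imread('pics/scene8.png')[165:285,280:420]
cv2.imwrite('pics/t8.png',cv2.resize(a,None,fx=4.4,fy=4.4,interpolation=2))
cv2.imwrite('pics/s8.png',cv2.resize(b,None,fx=5,fy=5,interpolation=2))"
```

```text
t 9.15 pos [ 0.5511 -0.2605  0.2002] rest-local [-156.9    0.3] z 0.2002 yaw 0.109 turn to .108: 0.001 F [ 0.1  0.3 -1.2]
```

View pics/wrist8.png

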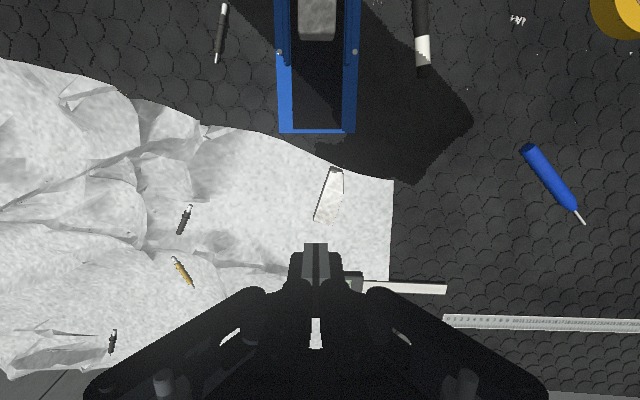

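View pics/t8.png

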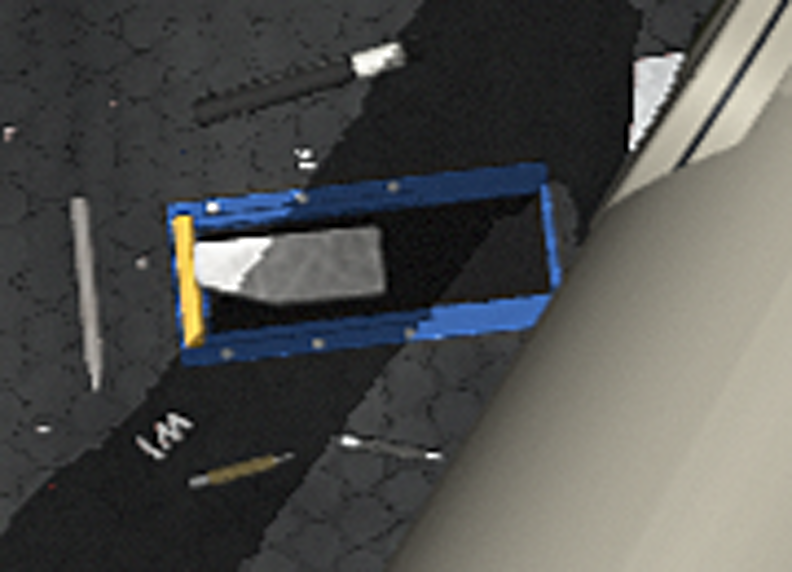

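View pics/s8.png

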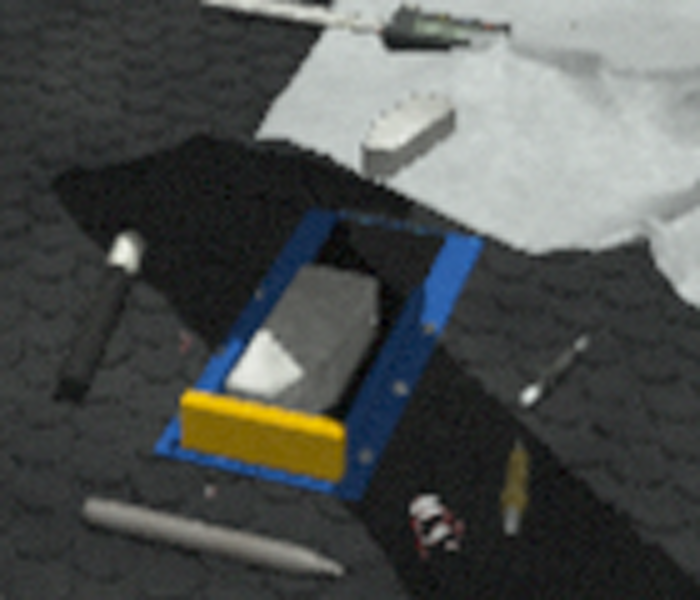

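```bash
python3 - <<'E' | tail -5
from m import *
for p in [(193,243),(380,228),(385,292),(195,287)]: print(loc(atz(C['top'],*px('top',p),.033)).round(1))
print(workorder.hand_in())
E
```

```text
[-10.3 -15.4]
[-9.1 18.8]
[90.8  4.8]
the job is handed in; nothing more can be done
None
```

The bar is lying lengthwise between the rails with its narrow end against the yellow stop, and the job is handed in. I pushed it over near the top with the shut fingertips, then pushed its rear end along the channel. I did not grip or lift it at any point.

- **Contact with the stop:** the push force rose from about 3 N to 20 N as the bar met the stop, and I backed off then.
- **Position:** after I withdrew, the top camera put the bar's leading end at x ≈ 90.8 mm and its rear at about −9 to −10 mm in the rest's frame. The stop face is at 90 mm, so these agree within the 2 mm calibration. The rear edge spans y from about −15 to 19 mm, so the bar sits clear of both rails and nearly straight.
- **Surroundings:** in the last pictures the marker, both spring pins and the punch look unmoved. The caliper shows no change either.
- **Robot:** it stopped clear of the bar and the rest, TCP at 0.20 m height, with no contact force. The clock read about 9.2 s of the 42 s allowed.

One small disagreement: early wrist-camera readings were offset from the other two cameras by about 3 mm in x and 2 mm in y. The offset was the same for the rest and the bar, so it did not affect the pushes.

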